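# Open the flip-top canister

### The job

Open the specimen canister: flip its hinged top cover all the way over so that it stays open, then unscrew the black quarter-turn cap beneath it (anticlockwise seen from above) and lift it off. Set the cap down upright, knob on top, on the bare bench without dropping it, and leave the other things on the bench where they are.

Things in the scene. Friction and masses are not known exactly. Their poses are not given: they have to be found in the camera images.
- canister: Fixed round metal canister: foot flange 140 mm across, body 110 mm across, 150 mm high with its cover shut. Origin: centre of the underside, on the bench top; z up. The hinge bracket stands at +x, 55 to 69 mm from the axis, up to 148 mm high; the shut cover's tongue projects at -x; the hinge line is along y.
- cover (a joint): Flip-top cover: flat steel disc 88 mm across, hinged 141 mm above the bench, hiding the cap. rad: 0 shut (level), 1.57 upright, 3.3 folded fully over behind the hinge (its stop). The hinge is nearly free: let go before upright the cover falls shut; let go well past upright (1.9 or more) it falls open by itself.
- cover_tongue (a point): Centre of the black tongue at the cover's free edge, by which it is lifted: 28 mm wide along the hinge line (pinch it across these sides), 12 mm thick, 40 mm long. 126 mm from the hinge line. Shut, it lies 145 mm above the bench, 64 mm from the canister's axis; its outer half overhangs free space. The frame turns with the cover: y along the hinge line, -x outward.
- cover_hinge (a point): Middle of the cover's hinge line: 62 mm from the canister's axis towards the canister's +x, 141 mm above the bench.
- cap_center (a point): Centre of the loose black cap, half-way up (24 mm above its underside); z up its axis, x along its two lugs and the grey rib on top. 48 mm high, about 0.11 kg. Round knob 48 mm in diameter, from 20 to 48 mm above the underside (grip across any diameter); below it a hub 52 mm across with two opposite lugs, 8 mm high, reaching 35 mm from the axis.
- collar (a point): On the canister's axis, at the top of the steel collar round the cap: 88 mm across, top 102.5 mm above the bench; axes as the canister's. The cap sits in it with its underside 85 mm above the bench (knob at 105 to 133 mm), 1 to 2 mm of play, its lugs under two claws of the collar: cap x axis 0 to 0.15 rad anticlockwise of the canister's x axis.
- claw (a point): A point on the collar's claw at the canister's +x, 35 mm from the axis, 102 mm above the bench (the other claw is opposite). The cap turns easily and does not rise; it lifts straight off when its x axis stands 1.0 to 2.1 rad anticlockwise (from above) of the canister's x axis; about 1.5 is best, a stop comes at about 2.25. Clockwise a stop comes almost at once.
- flask_center (a point): Bystander: loose conical glass flask, 61 mm across, 105 mm high; point on its axis 50 mm above its underside. Leave it.
- tweezers_center (a point): Bystander: loose steel tweezers lying flat, 124 mm long, 9 mm high; their centre. Leave them.
- rock_center (a point): Bystander: loose grey-brown rock, 59 x 69 mm, 40 mm high; its middle, 20 mm up. Leave it.
- bare_bench (a point): A point on the bench top near its front edge, to the right of the canister: the bench is bare for 45 mm all round it. One good place for the cap; any other bare part of the bench top serves as well. Obstacle: a fixed microscope, 0.43 m high, fills about x 0.46 to 0.90, y -0.17 to 0.05; pass in front of it or over it.

How it is judged (in metres and radians):
On the way, in this order (a step that is already met when the one before it is completed fails the run):
1. the cover is flipped right over while the cap still sits in the canister (value of joint cover above 2.3 rad and horizontal distance between cap_center and canister below 0.012 m and z of cap_center in the frame of canister below 0.118 m), for 0.2 s.
2. the cap is lifted clear of the canister's collar (z of cap_center in the frame of canister above 0.135 m), for 0.1 s.
At the end, for the whole second after the job is handed in: The cover is folded over behind its hinge (joint above 2.3 rad), and the cap stands at rest on the bench top, upright within 0.15 rad with its knob on top (its centre 18 to 30 mm above the bench) (value of joint cover above 2.3 rad and height (world z) of cap_center between 0.018 and 0.03 m and angle between cap_center's own z axis and vertical below 0.15 rad and linear speed of cap below 0.03 m/s); the robot touches nothing.
It fails at once if the cap is dropped (falls freely faster than 0.8 m/s) (linear speed of cap above 0.8 m/s and contact force between cap and the fingers below 0.1 N).
It fails at once if a bystander (flask, tweezers, rock) is shifted more than 30 mm (distance of any of flask_center, tweezers_center, rock_center from where it was at the start of the episode above 0.03 m).
It also fails if it takes over 70 s, if anything falls off the work surface, if the arm or the gripper's body presses on something with over 40 N, if the wrist force passes 120 N, or if a joint passes its speed limit or range.

### The arm

A 6-joint arm with a two-finger parallel gripper is mounted at the origin on a cart in front of the work surface, level with it; the furniture and walls round the work are solid. World frame = base frame: x ahead of the robot, y to its left, z up, the work surface at z = 0. Lengths are in mm, angles in rad, forces in N, time in s.
With the tool pointing down it reaches from about 350 to 875 mm from the base axis. Payload 4.2 kg.
Tool frame: the origin (TCP) lies at the very end of the fingers, on their centre line; the grasp point (between the pads) lies 19 mm behind it; z points along the fingers, y is the line along which they close (so a half turn about z gives the same grasp; the last joint's range is limited). The gripper opens to 85 mm and grips with 20 to 120 N. Pads are 22 mm wide; open, the fingers measure 114 mm over their backs; the gripper's body (76 mm by 85 mm) begins 54 mm behind the grasp point. The pads swing forward as they close: fully open they stand 13 mm farther back than shut.
Start: joints at [1.386, 0.385, 0.008, 0, -1.194, -0.259], TCP at [268.325, 564.447, 194.112] pointing down, gripper open.
Joint ranges: [-3.14, 3.14], [-1.21, 2.06], [-1.07, 1.41], [-3.16, 2.05], [-2.99, -0.16], [-3.1, 3.1]. Speed limits (rad/s): [2.79, 2.79, 3.14, 3.14, 3.14, 3.14].

### API

Orientations are given as a unit quaternion [x, y, z, w].
In Python, from bench import arm, optics gives the robot as it stands. The module is installed in compiled form; this text tells all that it offers.
- The arm moves only by the tool step_arm, never from a script. Its argument "motion" is a list of rows, each an object with "dr": the turn, a rotation vector about the tool's x, y, z in units of 8 degrees (1.0 is 8 degrees), a list of three; "slide": the shift along the tool's x, y, z in mm, a list of three; "jaw": the finger opening in mm, from 0 to 85.4. A call has exactly 8 rows; each row is the pose to reach, as a shift and turn from the pose commanded when the call began, along the tool's axes at that moment; what a row does not reach only later rows make up. A row lasts 1/8 s, in which the tool goes at most 62.5 mm and 10.7 degrees, less where a joint would pass 70% of its speed; a pose out of reach is approached as far as the arm can. A call with a gripper value outside its range is refused whole. The fingers move at their own pace and stop on an object; the grip force is fixed at half the most. Time passes only in rows, so rows that repeat a pose let the fingers close, or fill a call up. It gives the time, the measured TCP pose, the force, the opening and the grip force at its end, in the units of the state.
- arm.read_state(): the state, without advancing time (a new reading comes with each control period).
- optics.get_image(name): name is "scene" or "top" or "wrist"; returns the picture (420x560x3 uint8, blue, green, red); there is no depth.
- optics.camera_info(name): a dict with "camera_matrix" (3x3 intrinsics, pixels), "k1" (the pictures are not rectified: a ray, as slopes to the right and down, at radius r is drawn at 1 + k1 r^2 times it, then the intrinsics apply), "view" (4x4, takes a point from world to camera coordinates); the wrist camera has in their place "T_tool_cam" (4x4, takes a point from camera to tool coordinates, whose origin is the TCP and whose axes are the flange's). Camera axes: x right, y up, looking along -z (the intrinsics and any distortion apply to the point x, -y, -z); pixel columns grow to the right and rows downward; lengths in mm; the calibration is good to about 2 mm. A picture is of the moment at which its call begins: read the wrist's pose just before it. camera_info takes no time and is no camera call.
- arm.job_done(): hands the job in; it is judged then, once.
The state is a dict: "clock": time; "joints": joint angles; "joint_vel": joint speeds; "joint_efforts": joint torques, N m; "position": TCP position; "ee_rot": TCP orientation; "contact_force": force on the tool from outside, world axes, zero at the start; "wrist_torque": the same for the moment, N m; "gripper_width": finger opening in mm; "grasp_force": force on a finger pad.
Only numpy, scipy, OpenCV 4.12 (cv2) and the standard library are available. Lean on these libraries where they do the work, as an engineer would, in place of code of your own. Each camera call takes 0.05 s, during which the arm holds its last target. There are 200 camera calls.

## Working session

There is one attempt and no reset: what is moved stays moved. The work goes in short steps, Python scripts to look and compute and a tool call to move; the robot and the scene stay as the last step left them, time stands still between calls to the robot, and variables do not carry over. Pictures are saved under pics/ and viewed, at most 10 in all, crops included, and the job is handed in when it is done.

Besides the shell and the picture viewer there is one more tool, called after ">>>" as name(argument=value, ...) on one line, values as JSON. step_arm: Moves the arm, as the interface text tells. Its arguments: {"type":"object","properties":{"motion":{"type":"array","items":{"type":"object","properties":{"dr":{"type":"array","items":{"type":"number"}},"slide":{"type":"array","items":{"type":"number"}},"jaw":{"type":"number"}}}}},"required":["motion"]}

```bash
mkdir -p pics; python3 - <<'E'
from bench import arm, optics
import cv2, numpy as np
np.set_printoptions(precision=4,suppress=True)
s=arm.read_state(); print(s)
for n in ("scene","top","wrist"):
    im=optics.get_image(n); cv2.imwrite(f"pics/{n}0.png",im); print(n,optics.camera_info(n))
E
```

```text
{'clock': 0.0, 'joints': array([ 1.3856,  0.3856,  0.0066, -0.0005, -1.194 , -0.2586]), 'joint_vel': array([ 0.0003,  0.0001, -0.0006, -0.001 ,  0.0004, -0.001 ]), 'joint_efforts': array([ -0.0005, -39.2289,  18.8404,   4.1864,  -0.0047,  -0.    ]), 'position': array([268.0675, 563.8453, 192.9831]), 'ee_rot': array([ 0.9755, -0.2202, -0.0002,  0.0011]), 'contact_force': array([0.4416, 0.1036, 0.8125]), 'wrist_torque': array([ 0.0168,  0.0289, -0.0398]), 'grasp_force': 0.0, 'gripper_width': 85.63090113205705}
scene {'camera_matrix': array([[383.4888,   0.    , 276.3111],
       [  0.    , 383.4888, 208.4955],
       [  0.    ,   0.    ,   1.    ]]), 'k1': -0.024919860740882732, 'view': array([[   0.8964,   -0.4425,    0.0263, -425.0904],
       [   0.1434,    0.3456,    0.9274, -239.0464],
       [  -0.4195,   -0.8275,    0.3732, -826.6146],
       [   0.    ,    0.    ,    0.    ,    1.    ]])}
top {'camera_matrix': array([[438.7203,   0.    , 272.4237],
       [  0.    , 438.7203, 212.0199],
       [  0.    ,   0.    ,   1.    ]]), 'k1': -0.12013474667663235, 'view': array([[    0.0164,    -0.9996,     0.0225,   103.7537],
       [    0.9815,     0.0203,     0.1905,  -542.7344],
       [   -0.1908,     0.019 ,     0.9814, -1301.3927],
       [    0.    ,     0.    ,     0.    ,     1.    ]])}
wrist {'camera_matrix': array([[350.4823,   0.    , 280.8162],
       [  0.    , 350.4823, 208.966 ],
       [  0.    ,   0.    ,   1.    ]]), 'k1': -0.04814989075795253, 'T_tool_cam': array([[  -0.0001,    0.955 ,    0.2967,   76.8235],
       [   1.    ,    0.0001,   -0.    ,    1.2402],
       [  -0.0001,    0.2967,   -0.955 , -180.5665],
       [   0.    ,    0.    ,    0.    ,    1.    ]])}
```

View pics/scene0.png

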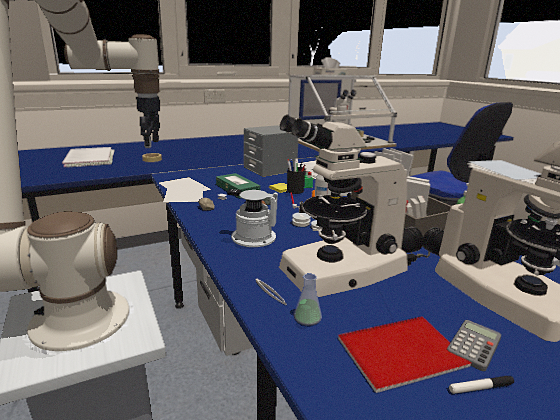

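View pics/top0.png

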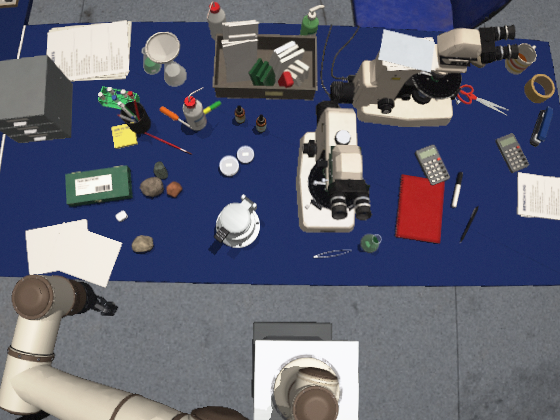

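The scene shows the canister at about (254,215). In the top view it is at about (238,222), with the tongue at lower left (~(218,240)) and the hinge bracket at upper right (~(250,203)). The flask is at (371,242), the tweezers at (333,253) and the rock at (142,243).

```bash
cat > h.py <<'E'
import numpy as np, cv2
from scipy.spatial.transform import Rotation as R
from bench import arm, optics
np.set_printoptions(precision=3,suppress=True)
def cam(n,st=None):
    c=optics.camera_info(n)
    if n=="wrist":
        T=np.eye(4);T[:3,:3]=R.from_quat(st["ee_rot"]).as_matrix();T[:3,3]=st["position"]
        V=np.linalg.inv(T@c["T_tool_cam"])
    else: V=c["view"]
    return c["camera_matrix"],c["k1"],V
def ray(C,uv):
    K,k1,V=C
    p=cv2.undistortPoints(np.array([[uv]],float),K,np.array([k1,0,0,0]))[0,0]
    d=V[:3,:3].T@np.array([p[0],-p[1],-1]); return -V[:3,:3].T@V[:3,3],d
def onz(C,uv,z):
    o,d=ray(C,uv); return o+d*(z-o[2])/d[2]
def proj(C,P):
    K,k1,V=C; q=V[:3,:3]@np.asarray(P,float)+V[:3,3]
    x=np.array([q[0],-q[1]])/-q[2]; x=x*(1+k1*(x@x)); return K[:2,:2]@x+K[:2,2]
E
python3 - <<'E'
from h import *
im=cv2.imread("pics/top0.png")
c=cv2.resize(im[180:270,190:290],None,fx=6,fy=6,interpolation=cv2.INTER_CUBIC)
cv2.imwrite("pics/crop0.png",c)
C=cam("top")
for n,uv,z in [("lid",(238,220),145),("flange",(239,227),0),("tongue",(220,237),145),("tweez",(333,253),5),("flask",(371,242),50),("rock",(142,243),20)]: print(n,onz(C,uv,z))
E
```

```text
lid [497.23  213.383 145.   ]
flange [499.959 218.203   0.   ]
tongue [447.33  262.855 145.   ]
tweez [422.027 -80.248   5.   ]
flask [ 453.141 -191.456   50.   ]
rock [439.647 519.333  20.   ]
```

View pics/crop0.png

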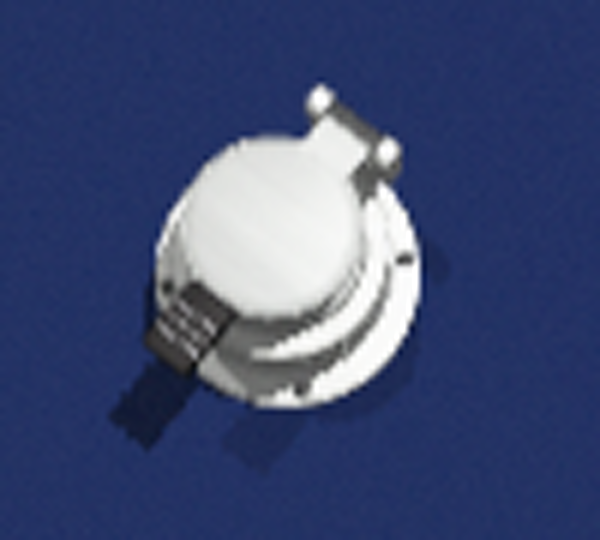

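The crop shows the hinge knobs at crop (320,98) and (388,152), the disc centre at (272,228) and the tongue centre at about (192,325).

```bash
python3 - <<'E'
from h import *
C=cam("top")
f=lambda x,y,z:onz(C,(190+x/6-.4,180+y/6-.4),z)
h1,h2=f(320,98,143),f(388,152,143);t=f(192,325,149);l=f(272,228,147)
h=(h1+h2)/2
print("hinge",h,h1,h2,"tongue",t,"disc",l,"d",np.linalg.norm((t-h)[:2]),np.linalg.norm((l-h)[:2]))
for a,b in((t,h),(t,l)): print(np.degrees(np.arctan2(*(b-a)[[1,0]])))
e=h1-h2;print("axis y",np.degrees(np.arctan2(-e[0],e[1])))
s=arm.read_state();print(R.from_quat(s["ee_rot"]).as_matrix())
E
```

```text
hinge [555.434 184.805 143.   ] [568.365 201.484 143.   ] [542.503 168.126 143.   ] tongue [456.097 258.277 149.   ] disc [503.641 222.215 147.   ] d 123.55503785054879 63.89072623844036
-36.48749179826938
-37.180837657530994
axis y -37.786322486722014
[[ 0.903 -0.429 -0.001]
 [-0.429 -0.903 -0.002]
 [ 0.     0.002 -1.   ]]
```

>>> step_arm(motion=[{"slide": [45, 30, -3], "dr": [0, 0, 0.3], "jaw": 60}, {"slide": [90, 60, -6], "dr": [0, 0, 0.6], "jaw": 60}, {"slide": [140, 93, -9], "dr": [0, 0, 0.9], "jaw": 60}, {"slide": [190, 126, -12], "dr": [0, 0, 1.2], "jaw": 60}, {"slide": [240, 160, -15], "dr": [0, 0, 1.45], "jaw": 60}, {"slide": [291, 194, -17], "dr": [0, 0, 1.45], "jaw": 60}, {"slide": [291, 194, -17], "dr": [0, 0, 1.45], "jaw": 60}, {"slide": [291, 194, -17], "dr": [0, 0, 1.45], "jaw": 60}])

```text
clock: 1.15
position: [447.8, 264.1, 210.9]
ee_rot: [0.948, -0.318, -0.0, 0.0]
contact_force: [-0.4, -0.2, -0.7]
gripper_width: 60.2
grasp_force: 0.0
```

```bash
python3 - <<'E'
from h import *
s=arm.read_state(); im=optics.get_image("wrist"); cv2.imwrite("pics/w1.png",im)
np.savez("pics/w1.npz",**{k:s[k] for k in("position","ee_rot")})
print(s["position"],R.from_quat(s["ee_rot"]).as_matrix(),s["joints"])
E
```

```text
[447.788 264.145 210.907] [[ 0.798 -0.603 -0.   ]
 [-0.603 -0.798 -0.   ]
 [-0.     0.    -1.   ]] [ 0.845  0.193 -0.219 -0.    -1.158  0.079]
```

View pics/w1.png

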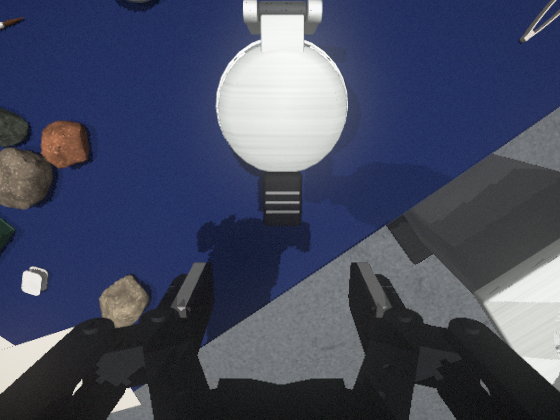

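The wrist view shows the disc centre at (282,107), the hinge barrel at about (283,15), and the tongue at columns 263–302 with its outer edge at row ~224 and stripes at rows 192–213. The yaw is well aligned.

```bash
python3 - <<'E'
from h import *
s=np.load("pics/w1.npz"); C=cam("wrist",s); M=R.from_quat(s["ee_rot"]).as_matrix()
for n,uv,z in [("disc",(282.3,106),147),("dl",(216.5,106),147),("dr",(348,106),147),("hinge",(283,12),145),("tl",(263,200),151),("tr",(302,200),151),("tend",(282.5,224),147),("tend139",(282.5,224),139)]:
    p=onz(C,uv,z); print(n,p,"tool",M.T@(p-s["position"]))
E
```

```text
disc [505.218 218.196 147.   ] tool [73.54   2.023 63.886]
dl [532.    253.448 147.   ] tool [ 73.655 -42.25   63.876]
dr [478.652 182.847 147.   ] tool [73.655 46.241 63.896]
hinge [551.238 182.923 145.   ] tool [131.523   2.419  65.869]
tl [462.015 268.021 151.   ] tool [  9.031 -11.683  59.902]
tr [445.248 245.84  151.   ] tool [ 9.027 16.122 59.908]
tend [437.971 268.709 147.   ] tool [-10.565   2.263  63.911]
tend139 [435.656 270.405 139.   ] tool [-13.432   2.304  71.911]
```

>>> step_arm(motion=[{"slide": [1, 2, 30], "dr": [0, 0, 0], "jaw": 60}, {"slide": [1, 2, 60], "dr": [0, 0, 0], "jaw": 60}, {"slide": [1, 2, 80], "dr": [0, 0, 0], "jaw": 60}, {"slide": [1, 2, 82], "dr": [0, 0, 0], "jaw": 20}, {"slide": [1, 2, 82], "dr": [0, 0, 0], "jaw": 20}, {"slide": [1, 2, 82], "dr": [0, 0, 0], "jaw": 20}, {"slide": [1, 2, 82], "dr": [0, 0, 0], "jaw": 20}, {"slide": [1, 2, 82], "dr": [0, 0, 0], "jaw": 20}])

```text
clock: 2.2
position: [447.6, 262.2, 129.6]
ee_rot: [0.948, -0.318, 0.0, -0.0]
contact_force: [0.1, 0.2, 0.2]
gripper_width: 19.9
grasp_force: 0.0
```

```bash
python3 - <<'E'
from h import *
s=arm.read_state(); im=optics.get_image("wrist"); sc=optics.get_image("scene")
print(s["gripper_width"],s["grasp_force"],s["position"])
o=np.hstack([cv2.resize(im,(480,360)),cv2.resize(sc[150:255,210:310],(320,360),interpolation=cv2.INTER_CUBIC)]);cv2.imwrite("pics/w2.png",o)
E
```

```text
19.91409159015816 0.0 [447.604 262.194 129.562]
```

View pics/w2.png

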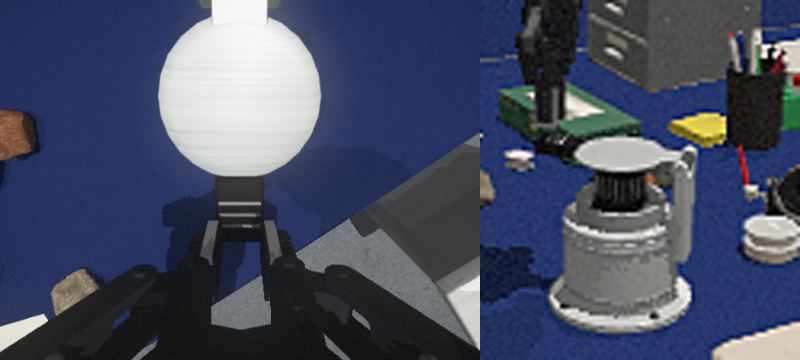

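The fingers appear to have closed outward of the tongue (tongue end at row ~242 of the half-view, fingertips at ~(208,225) and (265,225)). I'll compare this with the projected TCP.

```bash
python3 - <<'E'
from h import *
s=arm.read_state();C=cam("wrist",s);M=R.from_quat(s["ee_rot"]).as_matrix();p=s["position"]
g=lambda *q:proj(C,p+M@np.array(q,float))*480/560
for q in[(0,0,0),(0,10,0),(0,-10,0),(0,10,-19),(11,10,0),(-11,10,0)]:print(q,g(*q))
for uv in[(240,242),(240,177),(217,210),(263,210),(240,97)]:
    for z in(151,145): w=onz(C,np.array(uv)*560/480,z);print(uv,z,w,M.T@(w-p))
# stereo disc centre: wrist vs top
E
```

```text
(0, 0, 0) [239.139 209.871]
(0, 10, 0) [254.512 209.867]
(0, -10, 0) [223.767 209.868]
(0, 10, -19) [255.919 222.548]
(11, 10, 0) [254.75  193.972]
(-11, 10, 0) [254.278 225.215]
(240, 242) 151 [438.034 268.479 151.   ] [-11.42    0.598 -21.666]
(240, 242) 145 [435.379 270.506 145.   ] [-14.76    0.582 -15.666]
(240, 177) 151 [470.203 244.165 151.   ] [ 28.904   0.631 -21.665]
(240, 177) 145 [468.762 245.274 145.   ] [ 27.086   0.617 -15.665]
(217, 210) 151 [462.384 266.585 151.   ] [  9.159 -12.556 -21.66 ]
(217, 210) 145 [460.648 268.54  145.   ] [  6.595 -13.069 -15.66 ]
(263, 210) 151 [446.52  245.557 151.   ] [  9.161  13.785 -21.671]
(263, 210) 145 [444.185 246.718 145.   ] [  6.598  14.267 -15.671]
(240, 97) 151 [504.367 218.346 151.   ] [ 71.727   0.664 -21.663]
(240, 97) 145 [504.216 218.48  145.   ] [ 71.526   0.651 -15.663]
```

```bash
python3 - <<'E'
from h import *
im=optics.get_image("wrist")[190:370,190:390]
im=cv2.convertScaleAbs(im,alpha=2.2,beta=20)
cv2.imwrite("pics/w3.png",cv2.resize(im,None,fx=3.3,fy=3.3,interpolation=cv2.INTER_CUBIC))
E
```

```text
(no output)
```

View pics/w3.png

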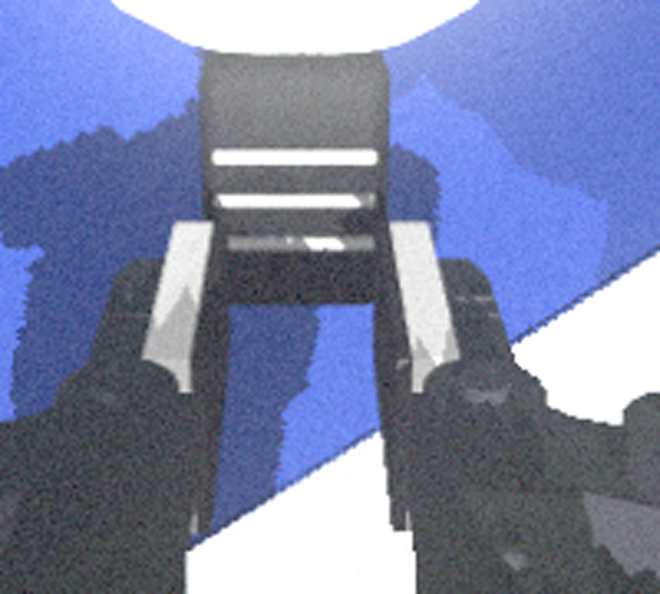

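The zoom shows both fingers against the tongue's sides on its outer half (crop rows 220–300). I'll test with a harder close.

>>> step_arm(motion=[{"slide": [0, 0, 0], "dr": [0, 0, 0], "jaw": 0}, {"slide": [0, 0, 0], "dr": [0, 0, 0], "jaw": 0}, {"slide": [0, 0, 0], "dr": [0, 0, 0], "jaw": 0}, {"slide": [0, 0, 0], "dr": [0, 0, 0], "jaw": 0}, {"slide": [0, 0, 0], "dr": [0, 0, 0], "jaw": 0}, {"slide": [0, 0, 0], "dr": [0, 0, 0], "jaw": 0}, {"slide": [0, 0, 0], "dr": [0, 0, 0], "jaw": 0}, {"slide": [0, 0, 0], "dr": [0, 0, 0], "jaw": 0}])

```text
clock: 3.35
position: [447.4, 262.1, 129.1]
ee_rot: [0.948, -0.318, 0.0, 0.0]
contact_force: [-0.5, -0.7, -0.9]
gripper_width: 0.2
grasp_force: 0.0
```

The jaw closed to 0 with nothing between the fingers. The earlier overlap suggests the fingertips are above the tongue, so I'll check the true fingertip height in the scene camera.

```bash
python3 - <<'E'
from h import *
s=arm.read_state();C=cam("scene");p=s["position"]
im=optics.get_image("scene");w=optics.get_image("wrist")
cw=cam("wrist",s);uw=proj(cw,p)
u=proj(C,p);uz=proj(C,p+[0,0,20]);print(u,uz,uw)
c=im[150:250,200:300].copy(); c=cv2.resize(c,None,fx=4,fy=4,interpolation=cv2.INTER_CUBIC)
for q,col in((u,(0,0,255)),(uz,(0,255,0)),(proj(C,[447,262,145]),(255,0,255))): cv2.drawMarker(c,tuple(int(v) for v in ((q-[200,150])*4)),col,0,10,1)
d=cv2.convertScaleAbs(w[160:360,180:380],alpha=2.2,beta=20);d=cv2.resize(d,(400,400),interpolation=cv2.INTER_CUBIC)
cv2.drawMarker(d,tuple(int(v) for v in ((uw-[180,160])*2)),(0,0,255),0,10,1)
cv2.imwrite("pics/s4.png",np.hstack([c,d]))
E
```

```text
[232.04  197.027] [231.932 190.906] [278.994 244.85 ]
```

View pics/s4.png

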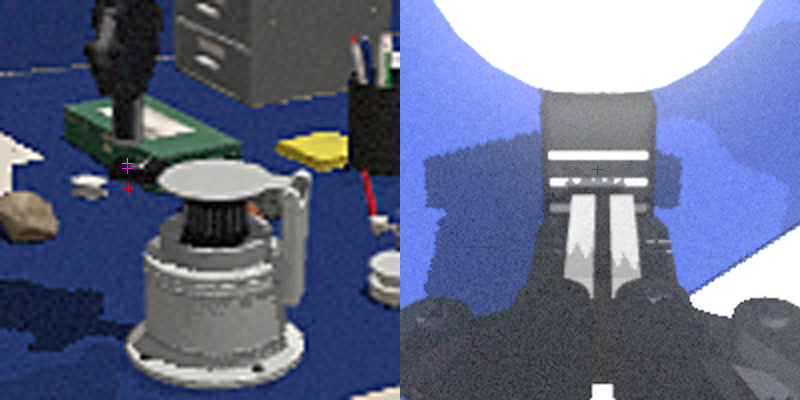

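The fingertips end at about (128,140) in the scene crop, roughly 38 mm above the reported TCP at (128,188). The wrist view agrees: the tips lie over the tongue at (600,195). So the real fingertips sit about 38 mm behind the reported TCP. I'll open, descend 38 mm and grip again.

>>> step_arm(motion=[{"slide": [0, 0, 0], "dr": [0, 0, 0], "jaw": 60}, {"slide": [0, 0, 0], "dr": [0, 0, 0], "jaw": 60}, {"slide": [0, 0, 0], "dr": [0, 0, 0], "jaw": 60}, {"slide": [0, 0, 0], "dr": [0, 0, 0], "jaw": 60}, {"slide": [0, 0, 10], "dr": [0, 0, 0], "jaw": 60}, {"slide": [0, 0, 20], "dr": [0, 0, 0], "jaw": 60}, {"slide": [0, 0, 30], "dr": [0, 0, 0], "jaw": 60}, {"slide": [0, 0, 38], "dr": [0, 0, 0], "jaw": 60}])

```text
clock: 4.45
position: [447.2, 261.8, 90.0]
ee_rot: [0.948, -0.318, -0.0, 0.001]
contact_force: [0.2, -0.1, 0.2]
gripper_width: 60.3
grasp_force: 0.0
```

>>> step_arm(motion=[{"slide": [0, 0, 0], "dr": [0, 0, 0], "jaw": 10}, {"slide": [0, 0, 0], "dr": [0, 0, 0], "jaw": 10}, {"slide": [0, 0, 0], "dr": [0, 0, 0], "jaw": 10}, {"slide": [0, 0, 0], "dr": [0, 0, 0], "jaw": 10}, {"slide": [0, 0, 0], "dr": [0, 0, 0], "jaw": 10}, {"slide": [0, 0, 0], "dr": [0, 0, 0], "jaw": 10}, {"slide": [0, 0, 0], "dr": [0, 0, 0], "jaw": 10}, {"slide": [0, 0, 0], "dr": [0, 0, 0], "jaw": 10}])

```text
clock: 5.45
position: [448.1, 262.9, 91.5]
ee_rot: [0.948, -0.317, 0.0, -0.001]
contact_force: [3.7, 4.8, -1.0]
gripper_width: 26.8
grasp_force: 61.7
```

```bash
python3 - <<'E'
from h import *
s=arm.read_state();C=cam("scene");p=s["position"];print(p)
im=optics.get_image("scene");w=optics.get_image("wrist")
c=im[150:250,200:300].copy(); c=cv2.resize(c,None,fx=4,fy=4,interpolation=cv2.INTER_CUBIC)
for q,col in((proj(C,p),(0,0,255)),(proj(C,p+[0,0,38]),(0,255,0))): cv2.drawMarker(c,tuple(int(v) for v in ((q-[200,150])*4)),col,0,10,1)
d=cv2.convertScaleAbs(w[160:360,180:380],alpha=2.2,beta=20);d=cv2.resize(d,(400,400),interpolation=cv2.INTER_CUBIC)
cv2.imwrite("pics/s5.png",np.hstack([c,d]))
E
```

```text
[448.086 262.856  91.468]
```

View pics/s5.png

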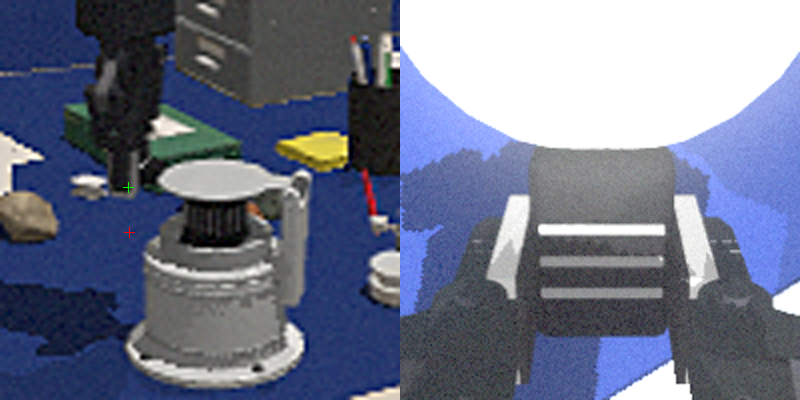

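Gripped: opening 26.8 mm, 62 N, and the fingertips straddle the tongue at (122,190) in the scene crop. Now I'll swing the first radian about the hinge.

>>> step_arm(motion=[{"slide": [1.7, 0, -16.7], "dr": [0, 0, 0], "jaw": 10}, {"slide": [5.4, 0, -33.1], "dr": [0, 0, 0], "jaw": 10}, {"slide": [11.2, 0, -48.9], "dr": [0, 0, 0], "jaw": 10}, {"slide": [18.9, 0, -63.9], "dr": [0, 0, 0], "jaw": 10}, {"slide": [28.3, 0, -77.8], "dr": [0, 0, 0], "jaw": 10}, {"slide": [39.5, 0, -90.3], "dr": [0, 0, 0], "jaw": 10}, {"slide": [52.1, 0, -101.4], "dr": [0, 0, 0], "jaw": 10}, {"slide": [66, 0, -110.9], "dr": [0, 0, 0], "jaw": 10}])

```text
clock: 6.55
position: [499.9, 223.5, 199.9]
ee_rot: [0.948, -0.318, -0.001, -0.001]
contact_force: [6.8, 6.4, -10.6]
gripper_width: 26.6
grasp_force: 59.7
```

>>> step_arm(motion=[{"slide": [16.9, 0, -8.4], "dr": [0, 0, 0], "jaw": 10}, {"slide": [34.7, 0, -14.4], "dr": [0, 0, 0], "jaw": 10}, {"slide": [53.2, 0, -17.8], "dr": [0, 0, 0], "jaw": 10}, {"slide": [72, 0, -18.6], "dr": [0, 0, 0], "jaw": 10}, {"slide": [90.8, 0, -16.8], "dr": [0, 0, 0], "jaw": 10}, {"slide": [109.1, 0, -12.4], "dr": [0, 0, 0], "jaw": 10}, {"slide": [126.6, 0, -5.5], "dr": [0, 0, 0], "jaw": 10}, {"slide": [143, 0, 3.8], "dr": [0, 0, 0], "jaw": 10}])

```text
clock: 7.55
position: [613.7, 137.7, 197.1]
ee_rot: [0.948, -0.317, -0.001, -0.001]
contact_force: [1.1, 7.6, -0.3]
gripper_width: 26.3
grasp_force: 58.8
```

>>> step_arm(motion=[{"slide": [0, 0, 0], "dr": [0, 0, 0], "jaw": 70}, {"slide": [0, 0, 0], "dr": [0, 0, 0], "jaw": 70}, {"slide": [0, 0, 0], "dr": [0, 0, 0], "jaw": 70}, {"slide": [0, 0, -10], "dr": [0, 0, 0], "jaw": 70}, {"slide": [0, 0, -40], "dr": [0, 0, 0], "jaw": 70}, {"slide": [-40, 0, -80], "dr": [0, 0, 0], "jaw": 70}, {"slide": [-90, 0, -80], "dr": [0, 0, 0], "jaw": 70}, {"slide": [-140, 0, -80], "dr": [0, 0, 0], "jaw": 70}])

```text
clock: 8.55
position: [501.5, 221.3, 279.9]
ee_rot: [0.948, -0.318, 0.001, -0.001]
contact_force: [0.4, 1.5, 0.5]
gripper_width: 69.7
grasp_force: 0.0
```

```bash
python3 - <<'E'
from h import *
s=arm.read_state(); im=optics.get_image("wrist"); sc=optics.get_image("top");cv2.imwrite("pics/t6.png",sc)
cv2.imwrite("pics/w6.png",im);np.savez("pics/w6.npz",**{k:s[k] for k in("position","ee_rot")})
print(s["position"],s["gripper_width"],s["joints"])
C=cam("wrist",s)
print(proj(C,[504.5,219,133]),proj(C,[504.5,219,102]))
E
```

```text
[501.476 221.287 279.865] 69.74338549601852 [ 0.711  0.202 -0.035  0.    -1.331  0.213]
[280.118 180.563] [280.246 174.044]
```

View pics/w6.png

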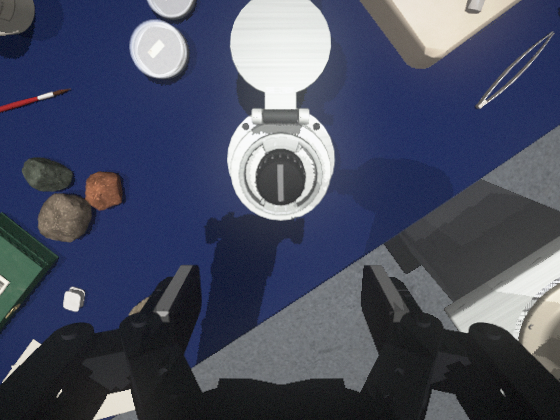

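The cover is folded open, with the disc at (280,45). The cap knob is at (281,177) with its rib along the canister's x. Next: the exact knob centre.

```bash
python3 - <<'E'
from h import *
s=np.load("pics/w6.npz");C=cam("wrist",s);M=R.from_quat(s["ee_rot"]).as_matrix();p=s["position"]
im=cv2.imread("pics/w6.png")
m=cv2.inRange(im,(0,0,0),(60,60,60))
roi=np.zeros_like(m);cv2.circle(roi,(281,177),32,255,-1)
cs,_=cv2.findContours(m&roi,cv2.RETR_EXTERNAL,cv2.CHAIN_APPROX_NONE)
c=max(cs,key=cv2.contourArea);(u,v),r=cv2.minEnclosingCircle(c);print(u,v,r,cv2.boundingRect(c))
for uv in((u,v),(281,177)):
  w=onz(C,uv,131);print(w,M.T@(w-p))
a,b=onz(C,(u-r,v),131),onz(C,(u+r,v),131);print(np.linalg.norm(a-b))
g=cv2.inRange(im,(70,70,70),(170,170,170))[160:197,273:290];print(cv2.moments(g,True)['m00'],)
# canister axis from flange outline, at z~0 and top view knob
T=cam("top");im=cv2.imread("pics/t6.png")
q=proj(T,[504,219,133]).astype(int);print(q)
k=(cv2.cvtColor(im,cv2.COLOR_BGR2HSV)[...,2]<70)
k[:q[1]-14]=0;k[q[1]+14:]=0;k[:,:q[0]-14]=0;k[:,q[0]+14:]=0
ys,xs=np.nonzero(k);print(len(xs),xs.min(),xs.max(),ys.min(),ys.max(),onz(T,(np.median(xs),np.median(ys)),125))
E
```

```text
282.0 190.0 21.377656936645508 (261, 186, 43, 18)
[495.605 223.453 131.   ] [ -6.08    2.168 148.856]
[506.421 216.499 131.   ] [  6.742   1.199 148.866]
41.39901032844217
427.0
[236 218]
397 222 249 204 229 [515.262 223.749 125.   ]
```

```bash
python3 - <<'E'
from h import *
s=np.load("pics/w6.npz");C=cam("wrist",s);M=R.from_quat(s["ee_rot"]).as_matrix();p=s["position"]
g=cv2.cvtColor(cv2.imread("pics/w6.png"),cv2.COLOR_BGR2GRAY)
b=cv2.resize(g[130:225,225:340],None,fx=4,fy=4,interpolation=cv2.INTER_CUBIC)
print(g[177,245:318:2]);print(g[140:215:2,274])
for lo,hi,z in((85,115,133),(190,230,0)):
  c=cv2.HoughCircles(cv2.GaussianBlur(b,(7,7),0),cv2.HOUGH_GRADIENT,1,10,param1=120,param2=25,minRadius=lo,maxRadius=hi)
  if c is not None:
    for x,y,r in c[0][:4]:
      uv=(225+x/4-.4,130+y/4-.4);w=onz(C,uv,z);e=onz(C,(uv[0]+r/4,uv[1]),z);print(z,uv,r/4,w,np.linalg.norm(w-e))
E
```

```text
[ 94 224 225 243 246 178  60  60  71  72  73  71  72  71  71  72 118 156
 158 104  74  69  71  70  71  68  69  72  67  64 108 228 227 228 237 117
 170]
[232 230 238 224 218  75  72  75  74  71  71  74  78  76  75  76  73  70
  71  70  68  69  67  67  63  68  63  61  66  62  61  57 132 224 218 217
 226 200]
133 (np.float32(279.225), np.float32(175.725)) 27.5 [508.761 216.843 133.   ] 26.146405033052183
133 (np.float32(280.975), np.float32(173.725)) 25.125 [509.301 214.35  133.   ] 23.848457634909405
0 (np.float32(280.475), np.float32(169.475)) 50.475 [492.884 227.905   0.   ] 67.167857406707
0 (np.float32(281.225), np.float32(171.975)) 47.8 [489.59  229.142   0.   ] 63.73668673174597
```

```bash
python3 - <<'E'
from h import *
s=np.load("pics/w6.npz");C=cam("wrist",s);M=R.from_quat(s["ee_rot"]).as_matrix();p=s["position"]
g=cv2.cvtColor(cv2.imread("pics/w6.png"),cv2.COLOR_BGR2GRAY)
print(g[196:212,278],g[196:212,284],g[140:156,284],g[177,300:310],g[177,252:260],g[180,300:310],g[180,252:260])
w=onz(C,(280.5,203.7),133);c=w+24*M[:,0];print(w,c,M.T@(c-p))
a,b=onz(C,(256.2,179),133),onz(C,(304.6,179),133);print(np.linalg.norm(a-b),M.T@((a+b)/2-p))
E
```

```text
[131 130 132 131 113  78  59  58  68 172 217 216 212 216 216 215] [ 74  72  73  72  72  62  56  57  68 177 223 219 212 215 211 213] [230 228 227 226 225 224 221 224 188  78  68  76  80  78  73  70] [ 69  67  61  64  68 108 208 228 227 227] [245 246 246 178  68  60  61  60] [ 69  70  67  65  70 142 217 228 230 230] [246 246 246 183  78  63  66  65]
[485.917 232.587 133.   ] [505.07  218.124 133.015] [  4.685   0.712 146.852]
46.1512065100735 [  5.232   0.622 146.867]
```

The knob centre is (505,218), and the disc centre agrees. I'll pre-rotate 43° clockwise while descending around the knob.

>>> step_arm(motion=[{"slide": [4.5, 0.7, 20], "dr": [0, 0, 1], "jaw": 75}, {"slide": [4.5, 0.7, 50], "dr": [0, 0, 2], "jaw": 75}, {"slide": [4.5, 0.7, 80], "dr": [0, 0, 3], "jaw": 75}, {"slide": [4.5, 0.7, 110], "dr": [0, 0, 4.2], "jaw": 75}, {"slide": [4.5, 0.7, 140], "dr": [0, 0, 5.4], "jaw": 75}, {"slide": [4.5, 0.7, 160], "dr": [0, 0, 5.4], "jaw": 75}, {"slide": [4.5, 0.7, 170], "dr": [0, 0, 5.4], "jaw": 75}, {"slide": [4.5, 0.7, 170], "dr": [0, 0, 5.4], "jaw": 75}])

```text
clock: 9.65
position: [505.9, 217.1, 108.3]
ee_rot: [0.765, -0.644, 0.0, 0.0]
contact_force: [-0.3, -0.8, -0.1]
gripper_width: 74.9
grasp_force: 0.0
```

>>> step_arm(motion=[{"slide": [0, 0, 8], "dr": [0, 0, 0], "jaw": 75}, {"slide": [0, 0, 16], "dr": [0, 0, 0], "jaw": 75}, {"slide": [0, 0, 24], "dr": [0, 0, 0], "jaw": 75}, {"slide": [0, 0, 30], "dr": [0, 0, 0], "jaw": 75}, {"slide": [0, 0, 34], "dr": [0, 0, 0], "jaw": 75}, {"slide": [0, 0, 34], "dr": [0, 0, 0], "jaw": 75}, {"slide": [0, 0, 34], "dr": [0, 0, 0], "jaw": 75}, {"slide": [0, 0, 34], "dr": [0, 0, 0], "jaw": 75}])

```text
clock: 10.65
position: [505.9, 217.4, 74.5]
ee_rot: [0.765, -0.644, 0.0, -0.0]
contact_force: [0.2, -0.7, 0.5]
gripper_width: 75.1
grasp_force: 0.0
```

No contact. Closing on the knob.

>>> step_arm(motion=[{"slide": [0, 0, 0], "dr": [0, 0, 0], "jaw": 30}, {"slide": [0, 0, 0], "dr": [0, 0, 0], "jaw": 30}, {"slide": [0, 0, 0], "dr": [0, 0, 0], "jaw": 30}, {"slide": [0, 0, 0], "dr": [0, 0, 0], "jaw": 30}, {"slide": [0, 0, 0], "dr": [0, 0, 0], "jaw": 30}, {"slide": [0, 0, 0], "dr": [0, 0, 0], "jaw": 30}, {"slide": [0, 0, 0], "dr": [0, 0, 0], "jaw": 30}, {"slide": [0, 0, 0], "dr": [0, 0, 0], "jaw": 30}])

```text
clock: 11.65
position: [506.1, 217.4, 74.9]
ee_rot: [0.765, -0.644, 0.0, -0.0]
contact_force: [-0.6, 0.2, 5.6]
gripper_width: 45.7
grasp_force: 61.8
```

>>> step_arm(motion=[{"slide": [0, 0, 0], "dr": [0, 0, -0.8], "jaw": 30}, {"slide": [0, 0, 0], "dr": [0, 0, -1.6], "jaw": 30}, {"slide": [0, 0, 0], "dr": [0, 0, -2.4], "jaw": 30}, {"slide": [0, 0, 0], "dr": [0, 0, -3.2], "jaw": 30}, {"slide": [0, 0, 0], "dr": [0, 0, -4], "jaw": 30}, {"slide": [0, 0, 0], "dr": [0, 0, -4.8], "jaw": 30}, {"slide": [0, 0, 0], "dr": [0, 0, -5.3], "jaw": 30}, {"slide": [0, 0, 0], "dr": [0, 0, -5.3], "jaw": 30}])

```text
clock: 12.65
position: [506.5, 217.9, 74.9]
ee_rot: [0.946, -0.324, 0.001, -0.001]
contact_force: [-0.4, 1.6, 5.1]
gripper_width: 45.7
grasp_force: 61.7
```

>>> step_arm(motion=[{"slide": [0, 0, 0], "dr": [0, 0, -0.8], "jaw": 30}, {"slide": [0, 0, 0], "dr": [0, 0, -1.6], "jaw": 30}, {"slide": [0, 0, 0], "dr": [0, 0, -2.4], "jaw": 30}, {"slide": [0, 0, 0], "dr": [0, 0, -3.2], "jaw": 30}, {"slide": [0, 0, 0], "dr": [0, 0, -4], "jaw": 30}, {"slide": [0, 0, 0], "dr": [0, 0, -4.8], "jaw": 30}, {"slide": [0, 0, 0], "dr": [0, 0, -5.3], "jaw": 30}, {"slide": [0, 0, 0], "dr": [0, 0, -5.3], "jaw": 30}])

```text
clock: 13.65
position: [507.2, 219.6, 75.1]
ee_rot: [0.999, 0.04, 0.002, -0.002]
contact_force: [-1.0, 5.1, 3.6]
gripper_width: 45.4
grasp_force: 61.7
```

>>> step_arm(motion=[{"slide": [0, 0, -4], "dr": [0, 0, 0], "jaw": 30}, {"slide": [0, 0, -8], "dr": [0, 0, 0], "jaw": 30}, {"slide": [0, 0, -12], "dr": [0, 0, 0], "jaw": 30}, {"slide": [0, 0, -18], "dr": [0, 0, 0], "jaw": 30}, {"slide": [0, 0, -26], "dr": [0, 0, 0], "jaw": 30}, {"slide": [0, 0, -36], "dr": [0, 0, 0], "jaw": 30}, {"slide": [0, 0, -46], "dr": [0, 0, 0], "jaw": 30}, {"slide": [0, 0, -56], "dr": [0, 0, 0], "jaw": 30}])

```text
clock: 14.65
position: [505.5, 217.0, 130.9]
ee_rot: [0.999, 0.04, -0.0, 0.0]
contact_force: [0.3, 0.4, -1.3]
gripper_width: 45.4
grasp_force: 62.3
```

The cap is off and weighs about 1.3 N. Next I check that the drop spot is bare.

```bash
python3 - <<'E'
from h import *
C=cam("top");im=cv2.imread("pics/t6.png");hsv=cv2.cvtColor(im,cv2.COLOR_BGR2HSV)
for x in range(350,480,20):
  print(x,[ "B" if ((lambda q:(hsv[q[1],q[0]][1]>120 and 100<hsv[q[1],q[0]][0]<130))(proj(C,[x,y,0]).round().astype(int))) else "." for y in range(0,190,20)])
E
```

```text
350 ['B', 'B', 'B', 'B', 'B', 'B', 'B', 'B', 'B', 'B']
370 ['B', 'B', 'B', 'B', 'B', 'B', 'B', 'B', 'B', 'B']
390 ['B', 'B', 'B', 'B', 'B', 'B', 'B', 'B', 'B', 'B']
410 ['B', 'B', 'B', 'B', 'B', 'B', 'B', 'B', 'B', 'B']
430 ['B', 'B', 'B', 'B', 'B', 'B', 'B', 'B', 'B', 'B']
450 ['B', 'B', 'B', 'B', 'B', 'B', 'B', 'B', 'B', '.']
470 ['B', 'B', 'B', 'B', 'B', 'B', 'B', 'B', 'B', '.']
```

>>> step_arm(motion=[{"slide": [0, 0, -15], "dr": [0, 0, 0], "jaw": 30}, {"slide": [-12, 16, -15], "dr": [0, 0, 0], "jaw": 30}, {"slide": [-28, 36, -15], "dr": [0, 0, 0], "jaw": 30}, {"slide": [-45, 58, -15], "dr": [0, 0, 0], "jaw": 30}, {"slide": [-62, 80, -15], "dr": [0, 0, 0], "jaw": 30}, {"slide": [-78, 100, -15], "dr": [0, 0, 0], "jaw": 30}, {"slide": [-90, 115, -10], "dr": [0, 0, 0], "jaw": 30}, {"slide": [-90, 115, 5], "dr": [0, 0, 0], "jaw": 30}])

```text
clock: 15.65
position: [425.0, 94.8, 126.0]
ee_rot: [0.999, 0.04, 0.001, -0.001]
contact_force: [-0.1, 0.0, -1.7]
gripper_width: 45.6
grasp_force: 62.4
```

>>> step_arm(motion=[{"slide": [0, 0, 20], "dr": [0, 0, 0], "jaw": 30}, {"slide": [0, 0, 40], "dr": [0, 0, 0], "jaw": 30}, {"slide": [0, 0, 60], "dr": [0, 0, 0], "jaw": 30}, {"slide": [0, 0, 80], "dr": [0, 0, 0], "jaw": 30}, {"slide": [0, 0, 100], "dr": [0, 0, 0], "jaw": 30}, {"slide": [0, 0, 115], "dr": [0, 0, 0], "jaw": 30}, {"slide": [0, 0, 124], "dr": [0, 0, 0], "jaw": 30}, {"slide": [0, 0, 126], "dr": [0, 0, 0], "jaw": 30}])

```text
clock: 16.65
position: [425.2, 95.4, -1.1]
ee_rot: [0.999, 0.04, -0.0, 0.0]
contact_force: [0.4, 0.5, -1.0]
gripper_width: 45.5
grasp_force: 62.3
```

Underside should be about 9 mm above the bench. Creeping down until contact.

>>> step_arm(motion=[{"slide": [0, 0, 2], "dr": [0, 0, 0], "jaw": 30}, {"slide": [0, 0, 4], "dr": [0, 0, 0], "jaw": 30}, {"slide": [0, 0, 5], "dr": [0, 0, 0], "jaw": 30}, {"slide": [0, 0, 6], "dr": [0, 0, 0], "jaw": 30}, {"slide": [0, 0, 7], "dr": [0, 0, 0], "jaw": 30}, {"slide": [0, 0, 8], "dr": [0, 0, 0], "jaw": 30}, {"slide": [0, 0, 8], "dr": [0, 0, 0], "jaw": 30}, {"slide": [0, 0, 8], "dr": [0, 0, 0], "jaw": 30}])

```text
clock: 17.65
position: [425.2, 95.5, -8.8]
ee_rot: [0.999, 0.04, -0.0, 0.0]
contact_force: [0.6, 0.1, -1.4]
gripper_width: 45.7
grasp_force: 62.3
```

>>> step_arm(motion=[{"slide": [0, 0, 0.5], "dr": [0, 0, 0], "jaw": 30}, {"slide": [0, 0, 0.5], "dr": [0, 0, 0], "jaw": 30}, {"slide": [0, 0, 1], "dr": [0, 0, 0], "jaw": 30}, {"slide": [0, 0, 1], "dr": [0, 0, 0], "jaw": 30}, {"slide": [0, 0, 1.5], "dr": [0, 0, 0], "jaw": 30}, {"slide": [0, 0, 1.5], "dr": [0, 0, 0], "jaw": 30}, {"slide": [0, 0, 1.5], "dr": [0, 0, 0], "jaw": 30}, {"slide": [0, 0, 1.5], "dr": [0, 0, 0], "jaw": 30}])

```text
clock: 18.65
position: [425.2, 95.5, -10.1]
ee_rot: [0.999, 0.04, 0.0, -0.0]
contact_force: [-1.2, -0.1, 4.4]
gripper_width: 45.3
grasp_force: 62.8
```

Contact with the bench (+4.4 N). Opening, then lifting away.

>>> step_arm(motion=[{"slide": [0, 0, 0], "dr": [0, 0, 0], "jaw": 54}, {"slide": [0, 0, 0], "dr": [0, 0, 0], "jaw": 62}, {"slide": [0, 0, 0], "dr": [0, 0, 0], "jaw": 75}, {"slide": [0, 0, 0], "dr": [0, 0, 0], "jaw": 75}, {"slide": [0, 0, 0], "dr": [0, 0, 0], "jaw": 75}, {"slide": [0, 0, 0], "dr": [0, 0, 0], "jaw": 75}, {"slide": [0, 0, -4], "dr": [0, 0, 0], "jaw": 75}, {"slide": [0, 0, -10], "dr": [0, 0, 0], "jaw": 75}])

```text
clock: 19.65
position: [425.1, 95.4, -0.0]
ee_rot: [0.999, 0.04, -0.0, 0.0]
contact_force: [0.2, -0.7, 0.6]
gripper_width: 74.6
grasp_force: 0.0
```

>>> step_arm(motion=[{"slide": [0, 0, -15], "dr": [0, 0, 0], "jaw": 75}, {"slide": [0, 0, -35], "dr": [0, 0, 0], "jaw": 75}, {"slide": [0, 0, -60], "dr": [0, 0, 0], "jaw": 75}, {"slide": [0, 0, -90], "dr": [0, 0, 0], "jaw": 75}, {"slide": [0, 0, -120], "dr": [0, 0, 0], "jaw": 75}, {"slide": [0, 0, -150], "dr": [0, 0, 0], "jaw": 75}, {"slide": [0, 0, -160], "dr": [0, 0, 0], "jaw": 75}, {"slide": [0, 0, -160], "dr": [0, 0, 0], "jaw": 75}])

```text
clock: 20.65
position: [425.0, 95.6, 159.9]
ee_rot: [0.999, 0.04, 0.0, -0.0]
contact_force: [0.6, 0.4, -0.8]
gripper_width: 74.7
grasp_force: 0.0
```

```bash
python3 - <<'E'
from h import *
w=optics.get_image("wrist");s=optics.get_image("scene")
cv2.imwrite("pics/f.png",np.hstack([cv2.resize(w,(400,300)),cv2.resize(s[150:300,200:400],(400,300))]))
E
```

```text
(no output)
```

View pics/f.png

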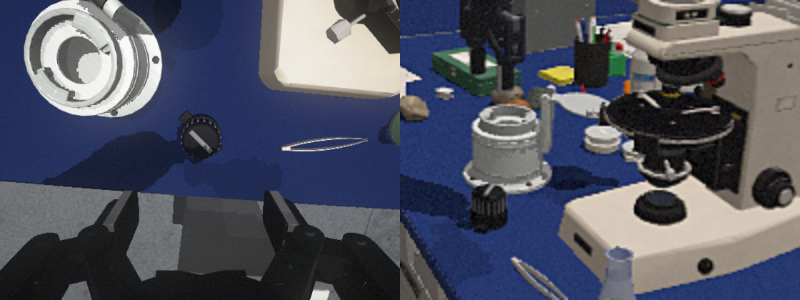

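The cap stands upright on the bench at (200,137) in the wrist view. The canister is empty, its cover is folded back, and the tweezers, flask and rock look undisturbed.

```bash
python3 -c "
from bench import arm
print(arm.job_done())"
```

```text
the job is handed in; nothing more can be done
None
```

The job is handed in at about 21 s: the cover is folded open, the cap was unscrewed, lifted off and set upright on the bare bench, and nothing else looks moved; the hand-in call returned no verdict.

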